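Open the ratchet box clamp to the green band

TASK

Make room in the box clamp for the next specimen box: press the red release on the sliding jaw down with the fingertips and, keeping it down, push the jaw back, away from the boxes it holds, until its white pointer stands within the green band on the scale. Then let the release come up and draw clear. Nothing is to be picked up, and the boxes and everything else on the table stay where they are.

Things in the scene. Friction and masses are not known exactly. Their poses are not given: they have to be found in the camera images.
- clamp: Box clamp screwed to the table. Origin on the table, z up. Plywood base x -85 to +115, y +-195, 12 thick (mm), with an aluminium bar along y at x +45. Fixed jaw, a dark plate, at y -165 to -175. The sliding jaw rides on the bar and opens (moves back, away from the boxes) towards +y of the clamp. A black scale strip lies along the bar at x +93.
- jaw (a joint): Sliding jaw along the bar, m: 0 = closed, 0.17 = fully open, growing towards the clamp's +y. A ratchet with 8 mm teeth blocks it towards +y (after at most one tooth of play) unless the release is down; towards -y it clicks along. With the release down it slides with about 2.5 N of friction; let go, it may shift up to 4 mm as the tooth drops in.
- pointer (a point): Tip part of the white pointer, 7 mm wide, that sticks out from the sliding jaw over the scale (far side of the bar from the boxes, clamp +x), about 24 mm above the table. Its axes are the clamp's.
- release (a joint): Travel of the red release, m: 0 = up, 0.008 = fully down against a stop. Sprung: 2 N at first, about 5 N fully down; it comes up when let go. The ratchet is free when it is deeper than about 0.005. It may rest up to 5 mm low when the pawl happens to stand under a tooth.
- release_top (a point): Centre of the top of the red release, a flat pad 36 (clamp x) by 38 mm (clamp y) on the sliding jaw, pressed straight down; up, it lies 72 mm above the table. A grey upright thumb rest, part of the jaw, 46 mm wide, top 34 mm above the pad, has its face 29 mm from here on the +y side: fingertips can push it. The jaw plate (top 94 mm over the table) lies 26 mm from here on the -y side, reaching to -x.
- band_centre (a point): Middle of the top of the green band, 26 mm long in y and 24 mm wide in x, on the scale strip; it is set anew each time and marks where the pointer must come to stand. Its axes are the clamp's.
- band (a joint): Position of the green band in m, on the same count as the sliding jaw: the pointer stands at the band's middle when joint jaw equals this value.
- box_a_centre (a point): Centre of a grey specimen box, 92 x 41 x 105 mm tall, standing in the clamp next to the fixed jaw.
- box_b_centre (a point): Centre of a brown cardboard specimen box of the same size, standing in the clamp next to the sliding jaw.
- box_next_centre (a point): Centre of the next specimen box, grey with a blue lid, same size, waiting on the table beyond the clamp's +y end. Leave it there.
- jar_centre (a point): Centre of a white-capped sample jar, 52 mm across, 75 mm tall, by the next box.
- brush: Cleaning brush, 170 mm long, lying on the robot's side of the clamp; origin on its underside.
- loupe_centre (a point): Centre of a black standing loupe, 44 mm across, 34 mm tall.
- dish_centre (a point): Centre of a white dish, 70 mm across, 28 mm tall, beyond the clamp's -y end.

How it is judged (in metres and radians):
On the way, in this order (a step that is already met when the one before it is completed fails the run):
1. the fingers press the release down far enough to free the ratchet (value of joint release above 0.0055 m and contact force between the fingers and jaw above 0.5 N), for 0.1 s.
2. the pointer stands within the green band (y of pointer in the frame of band_centre between -0.013 and 0.013 m), for 0.2 s.
At the end, for the whole second after the job is handed in: The pointer's middle is within 13 mm of the middle of the green band (inside the band), the jaw is at rest and the release has been let up (less than 5.8 mm down) (all of step 2 and velocity of joint jaw between -0.005 and 0.005 m/s and value of joint release below 0.0058 m); the robot touches nothing.
It fails at once if a box or other thing is shoved more than 25 mm (distance of any of box_a_centre, box_b_centre, box_next_centre, jar_centre, brush, loupe_centre, dish_centre from where it was at the start of the episode above 0.025 m).
It fails at once if a thing is lifted more than 12 mm (z of any of box_a_centre, box_b_centre in the frame of clamp above 0.0765 m or z of box_next_centre in the frame of clamp above 0.0645 m or z of jar_centre in the frame of clamp above 0.0495 m or z of brush in the frame of clamp above 0.025 m or z of loupe_centre in the frame of clamp above 0.029 m or z of dish_centre in the frame of clamp above 0.026 m).
It fails at once if a standing thing is tipped over (angle between any of box_a_centre, box_b_centre, box_next_centre, jar_centre, loupe_centre, dish_centre's own z axis and vertical above 0.35 rad).
It fails at once if the green band is shifted (distance of band_centre from where it was at the start of the episode above 0.005 m).
It also fails if it takes over 35 s, if anything falls off the work surface, if the arm or the gripper's body presses on something with over 40 N, if the wrist force passes 120 N, or if a joint passes its speed limit or range.

ROBOT

A 7-joint arm with a two-finger parallel gripper is mounted at the origin on the work surface. World frame = base frame: x ahead of the robot, y to its left, z up, the work surface at z = 0. Lengths are in mm, angles in rad, forces in N, time in s.
With the tool pointing down it reaches from about 400 to 875 mm from the base axis. Payload 4.4 kg.
Tool frame: the origin (TCP) lies on the centre line of the jaws, within the pads' length; the fingertips stand 25 mm ahead of it and the grasp point (between the pads) lies 6 mm ahead of it; z points along the fingers, x is the direction in which the jaws open and shut, and the axes are right-handed (so a half turn about z gives the same grasp; the last joint's range is limited). The gripper opens to 85 mm and grips with 20 to 120 N. Pads are 22 mm wide; open, the fingers measure 114 mm over their backs; the gripper's body (76 mm by 85 mm) begins 54 mm behind the grasp point. The pads swing forward as they close: fully open they stand 13 mm farther back than shut.
Start: joints at [-1.363, 0.628, 0.038, 1.517, -0.027, 0.996, -0.02], TCP at [175.731, 625.808, 256.313] pointing down, gripper open.
Joint ranges: [-3.06, 3.06], [-0.37, 2.12], [-1.25, 1.32], [0.18, 2.47], [-1.1, 4.24], [0.23, 1.98], [-2.94, 2.94]. Speed limits (rad/s): [2.57, 2.57, 3.14, 3.14, 3.14, 3.14, 3.14].

INTERFACE

Orientations are given as [roll, pitch, yaw] about the fixed x, y, z axes, in that order (R = Rz(yaw) Ry(pitch) Rx(roll)).
In Python, from cell import ctrl, cams gives the robot as it stands. The module is installed in compiled form; this text tells all that it offers.
- The arm moves only by the tool step_arm, never from a script. Its arguments are lists of equal length, an entry for each row: "linear": the shift along the tool's x, y, z in mm, a list of three; "yaw": the turn about the tool's z in rad; "gripper": the opening, from -1 (shut) to 1 (fully open). A call has 1 to 8 rows; each row is the pose to reach, as a shift and turn from the pose commanded when the call began, along the tool's axes at that moment; what a row does not reach only later rows make up. A row lasts 1/12 s, in which the tool goes at most 41.7 mm and 7.16 degrees, less where a joint would pass 70% of its speed; a pose out of reach is approached as far as the arm can. A call with a gripper value outside its range is refused whole. The fingers move at their own pace and stop on an object; the grip force is fixed at half the most. Time passes only in rows, so rows that repeat a pose let the fingers close. It gives the time, the measured TCP pose, the force and the opening at its end, in the units of the state.
- ctrl.read_state(): the state, without advancing time (a new reading comes with each control period).
- cams.get_image(name): name is "side" or "top"; returns a dict with "frame" (384x512x3 uint8, red, green, blue), "depth" (384x512 float32, mm along the optical axis (not along the pixel's ray), 0 where there is no reading), "intrinsics" (3x3 intrinsics, pixels), "cam_to_world" (4x4, takes a point from camera to world coordinates). Camera axes: x right, y down, z forward; pixel columns grow to the right and rows downward; lengths in mm; the calibration is good to about 2 mm. A picture is of the moment at which its call begins.
- ctrl.finish_job(): hands the job in, once; it reports no verdict.
Trained networks look in the newest picture that a camera, given by its name, has taken for a name from the list of things; names that differ only in an ending like _2 or _b are one class to them, and where a whole thing is asked for, a point or a joint stands for the part that bears it (a point fixed in the world has none). Each returns a list of dicts, best first, with "conf" (0 to 1); they miss things now and then, are a little off and sometimes report something else, mostly with a low value. They report only what shows in the picture. A call takes as long as a camera call.
- cams.regions_of(camera, name): "pixels" (384x512 bool, what is visible of it) and "pixel" ([column, row] in pixels, amid what is visible of it).
The state is a dict: "clock": time; "qpos": joint angles; "qd": joint speeds; "tau": joint torques, N m; "eef_pos": TCP position; "tool_rot": TCP orientation; "force": force on the tool from outside, world axes, zero at the start; "torque": the same for the moment, N m; "width": finger opening in mm.
Only numpy, scipy, OpenCV 4.12 (cv2) and the standard library are available. Lean on these libraries where they do the work, as an engineer would, in place of code of your own. Each camera call takes 0.05 s, during which the arm holds its last target.

## Working session

There is one attempt and no reset: what is moved stays moved. The work goes in short steps, Python scripts to look and compute and a tool call to move; the robot and the scene stay as the last step left them, time stands still between calls to the robot, and variables do not carry over. Pictures are saved under pics/ and viewed, and the job is handed in when it is done.

Besides the shell and the picture viewer there is one more tool, called after ">>>" by a JSON object that holds its "method" and its "body". step_arm: Moves the arm, as the interface text tells. Its arguments: {"type":"object","properties":{"linear":{"type":"array"},"yaw":{"type":"array"},"gripper":{"type":"array"}},"required":["linear","yaw","gripper"]}

```bash
mkdir -p pics; python3 - <<'E'
from cell import ctrl,cams
import cv2,numpy as np
s=ctrl.read_state(); print(s['clock'],s['eef_pos'],s['tool_rot'],s['force'],s['width'])
for n in ['side','top']:
    im=cams.get_image(n); cv2.imwrite(f'pics/{n}0.png',im['frame'][:,:,::-1]); np.savez(f'{n}0.npz',**im)
    K=im['intrinsics'];T=im['cam_to_world'];D=im['depth']
    print(n,T[:3,3])
    for name in ['release_top','pointer','band_centre','clamp','box_a_centre','box_b_centre','box_next_centre','jar_centre']:
        for r in cams.regions_of(n,name)[:2]:
            m=r['pixels']&(D>0); v,u=np.nonzero(m)
            if len(v)==0: print(name,'none');continue
            d=D[v,u]; P=np.c_[(u-K[0,2])/K[0,0]*d,(v-K[1,2])/K[1,1]*d,d]@T[:3,:3].T+T[:3,3]
            print(name,round(r['conf'],2),np.round(r['pixel']),len(v),'med',np.median(P,0).round(),'lo',np.percentile(P,3,0).round(),'hi',np.percentile(P,97,0).round())
E
```

```text
0.0 [175.56716439 625.24676084 255.38713928] [3.14156566e+00 1.88519973e-03 1.29698052e+00] [-0.49163472 -0.22116805 -0.38694927] 85.1246292361196
side [488.61918907 919.4246896  811.76787708]
release_top 0.38 [240. 168.] 23 med [ 615. -109.   64.] lo [ 612. -119.   57.] hi [621. -97.  67.]
pointer 0.59 [251. 173.] 1594 med [ 592. -115.   58.] lo [ 517. -132.   17.] hi [660. -68. 100.]
band_centre 0.57 [206. 199.] 76 med [699. -34.  13.] lo [687. -50.   9.] hi [710. -20.  16.]
clamp 0.68 [240. 199.] 6927 med [606. -40.  11.] lo [ 512. -231.    6.] hi [723. 118.  90.]
box_a_centre 0.57 [253. 174.] 1609 med [ 591. -115.   58.] lo [ 517. -133.   15.] hi [658. -68.  99.]
box_a_centre 0.55 [281. 139.] 393 med [ 514. -186.  114.] lo [ 485. -216.   25.] hi [ 574. -162.  116.]
box_b_centre 0.6 [274. 151.] 780 med [ 530. -135.  107.] lo [ 496. -168.   24.] hi [ 586. -119.  116.]
box_next_centre 0.73 [216. 254.] 2131 med [630. 214.  71.] lo [587. 177.   2.] hi [673. 219. 105.]
box_next_centre 0.61 [240. 170.] 29 med [ 617. -107.   64.] lo [ 613. -118.   56.] hi [621. -93.  67.]
jar_centre 0.94
[... 503 characters left out ...]
6.]
clamp 0.84 [284. 172.] 10086 med [619. -43.  13.] lo [ 511. -243.    8.] hi [720. 112.  92.]
box_a_centre 0.88 [355. 205.] 824 med [ 527. -194.  116.] lo [ 486. -219.   57.] hi [ 573. -170.  120.]
box_b_centre 0.76 [338. 198.] 871 med [ 538. -152.  116.] lo [ 496. -177.   51.] hi [ 584. -127.  119.]
box_next_centre 0.77 [192. 163.] 940 med [625. 186. 103.] lo [585. 168.  10.] hi [672. 209. 107.]
box_next_centre 0.62 [356. 205.] 856 med [ 527. -194.  116.] lo [ 486. -221.   39.] hi [ 573. -169.  120.]
jar_centre 0.64 [202. 126.] 466 med [724. 170.  72.] lo [707. 149.  13.] hi [751. 193.  77.]
jar_centre 0.56 [287. 173.] 10211 med [619. -43.  12.] lo [ 509. -243.    8.] hi [721. 112.  92.]
```

```bash
python3 - <<'E'
import cv2
a=cv2.imread('pics/top0.png')[90:270,160:420]; cv2.imwrite('pics/top0c.png',cv2.resize(a,None,fx=3,fy=3,interpolation=cv2.INTER_CUBIC))
a=cv2.imread('pics/side0.png')[110:290,140:360]; cv2.imwrite('pics/side0c.png',cv2.resize(a,None,fx=3.3,fy=3.3,interpolation=cv2.INTER_CUBIC))
E
```

```text
(no output)
```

View pics/top0c.png

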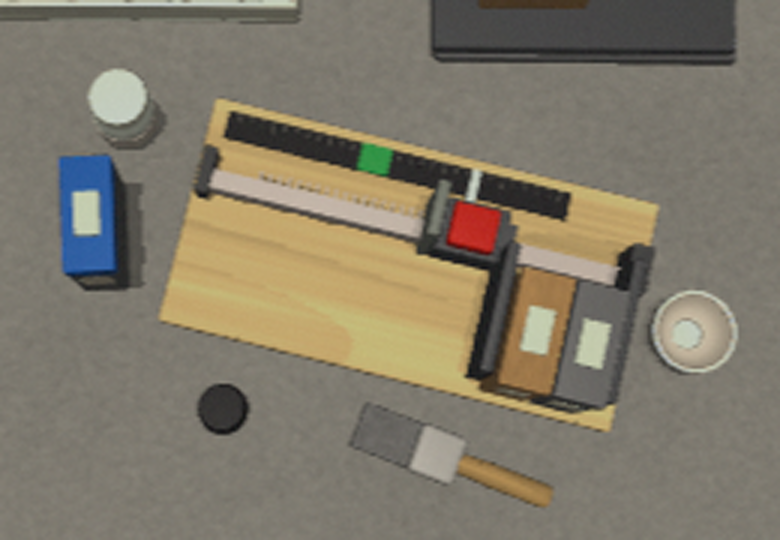

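View pics/side0c.png

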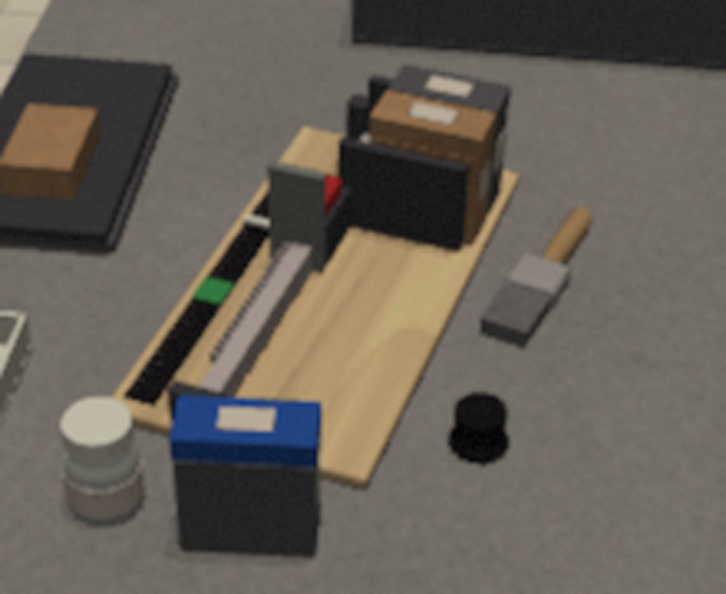

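```bash
cat > h.py <<'E'
import numpy as np,cv2
def load(n): return dict(np.load(n))
def plane(im,uv,z):
    K=im['intrinsics'];T=im['cam_to_world']; uv=np.atleast_2d(uv).astype(float)
    d=np.c_[(uv-K[[0,1],[2,2]])/K[[0,1],[0,1]],np.ones(len(uv))]@T[:3,:3].T
    return T[:3,3]+d*((z-T[2,3])/d[:,2])[:,None]
def masks(im):
    f=im['frame'].astype(int);r,g,b=f[...,0],f[...,1],f[...,2]
    return dict(red=(r>120)&(g<70)&(b<70),green=(g>90)&(r<80)&(b<90))
def cloud(im):
    K=im['intrinsics'];T=im['cam_to_world'];D=im['depth'];v,u=np.indices(D.shape)
    return np.stack([(u-K[0,2])/K[0,0]*D,(v-K[1,2])/K[1,1]*D,D],-1)@T[:3,:3].T+T[:3,3]
E
python3 - <<'E'
from h import *
from cell import cams
for n in ['top','side']:
    im=load(n+'0.npz');C=cloud(im);M=masks(im);D=im['depth']
    print(n)
    for k,z in (('red',70),('green',15)):
        m=M[k].copy()
        m[:90]=0;m[270:]=0
        v,u=np.nonzero(m); P=plane(im,np.c_[u,v],z)
        print(k,len(v),P.mean(0).round(1),'depth z',np.median(C[m][:,2]).round(1),'rect',cv2.minAreaRect(P[:,:2].astype(np.float32)))
    # base
    f=im['frame'].astype(int);wood=(f[...,0]-f[...,2]>45)&(C[...,2]>2)&(C[...,2]<22)
    wood[:95]=0;wood[290:]=0
    l,lab,st,_=cv2.connectedComponentsWithStats(wood.astype(np.uint8)); i=1+np.argmax(st[1:,4]); v,u=np.nonzero(lab==i)
    P=plane(im,np.c_[u,v],12); print('base z',np.median(C[v,u,2]),cv2.minAreaRect(P[:,:2].astype(np.float32)))
im=load('top0.npz');f=im['frame']
print(f[145:160,310:326].min(-1))
E
```

```text
top
red 223 [ 629.1 -114.2   70. ] depth z 66.9 rect ((629.1807250976562, -114.28579711914062), (37.17598342895508, 34.551292419433594), 75.8515853881836)
green 95 [697.3 -38.9  15. ] depth z 16.0 rect ((697.2665405273438, -39.192684173583984), (26.609506607055664, 23.4488525390625), 76.23046112060547)
base z 11.45356349498843 ((569.5296630859375, -59.291412353515625), (387.5915832519531, 116.71427917480469), 76.45352935791016)
side
red 17 [ 615.5 -108.    70. ] depth z 65.4 rect ((614.00341796875, -106.68440246582031), (7.759658336639404, 26.41359519958496), 7.3663225173950195)
green 53 [697.4 -33.6  15. ] depth z 13.6 rect ((697.5640869140625, -33.908935546875), (23.879314422607422, 21.41121482849121), 76.34970092773438)
base z 9.5683823985961 ((571.166015625, -49.895782470703125), (385.542724609375, 116.77967834472656), 76.57666778564453)
[[ 44  46  51  79  96 103 114 114 112 112 114 109 113 114 109 106]
 [ 42  56  59  43  44  45  52 115 152 142 122 112 112 112 112 113]
 [ 41  53  56  37  40  56  58 134 187 171 120  68  89 106 113 111]
 [ 40  41  39  40  39  47  58 142 189 174 121  40  46  51  55  65]
 [ 40  40  42  41  41  38  70 145 190 155  67  38  48  51  48  41]
 [ 56  42  37  40  39  43 107 168 189 152  67  42  39  39  38  36]
 [ 70  37  41  41  39  40 136 189 190 149  40  42  39  40  38  41]
 [ 56  41  40  40  39  59 144 191 173 122  38  37  38  35  40  39]
 [ 46  43  36  43  40  74 151 191 162  90  41  38  40  39  39  38]
 [ 59  51  40  40  40 109 170 191 154  66  40  42  39  35  39  39]
 [ 82  90 100  90  65 119 176 191 149  40  42  40  41  42  39  39]
 [ 74  69  71  76  82 142 191 177 130  54  40  35  41  40  40  38]
 [ 79  65  37  34  42  59  82 106 103  89 100  92  78  63  37  43]
 [ 70  45  30  31  31  35  33  40  40  51  65  73  77  94 100  87]
 [ 71  43  24  33  33  31  35  35  30  30  30  34  39  53  64  61]]
```

```bash
cat >> h.py <<'E'
th=np.radians(76.4);EY=np.array([np.cos(th),np.sin(th)]);EX=np.array([np.sin(th),-np.cos(th)])
def rel(im):
    m=masks(im)['green'];m[:90]=0;m[270:]=0;v,u=np.nonzero(m);g=plane(im,np.c_[u,v],14).mean(0)
    # white pointer pixels: bright, near band strip
    f=im['frame'].min(-1).astype(float); C=plane(im,np.stack(np.meshgrid(np.arange(512),np.arange(384)),-1).reshape(-1,2),24)[:,:2].reshape(384,512,2)
    d=C-g[:2]; X=d@EX;Y=d@EY
    w=(np.abs(X)<9)&(np.abs(Y)<180)&(f>130)
    return g,Y[w],X[w],f[w]
E
python3 - <<'E'
from h import *
for n in ['top','side']:
    im=load(n+'0.npz'); g,Y,X,f=rel(im)
    print(n,g.round(1),len(Y),np.average(Y,weights=f).round(1),np.sort(Y).round()[::4])
    v,u=np.nonzero(masks(im)['red']); P=plane(im,np.c_[u,v],68)[:,:2]-g[:2]; print('red rel x,y',(P@EX).mean().round(1),(P@EY).mean().round(1))
from cell import ctrl
s=ctrl.read_state();p=s['eef_pos'];y=s['tool_rot'][2]
for t in ((628.5,-113),):
    d=np.array(t)-p[:2]; print('tool x',d@[np.cos(y),np.sin(y)],'tool y',d@[np.sin(y),-np.cos(y)])
E
```

```text
top [697.5 -38.9  14. ] 22 -85.3 [-89. -87. -86. -85. -83. -82.]
red rel x,y -48.4 -89.4
side [697.7 -34.8  14. ] 84 141.7 [-86. -83. -81. 149. 152. 154. 156. 157. 159. 161. 162. 164. 166. 167.
 169. 171. 172. 174. 176. 177. 179.]
red rel x,y -61.7 -93.1
tool x -588.8896152439202 tool y 635.633768618997
```

>>> {"method": "step_arm", "body": {"linear": [[-25,27,0],[-50,54,0],[-75,81,0],[-100,108,0],[-125,135,0],[-150,162,0],[-175,189,0],[-200,216,0]], "yaw": [0.1,0.2,0.3,0.4,0.5,0.6,0.7,0.8], "gripper": [-1,-1,-1,-1,-1,-1,-1,-1]}}

```text
clock: 1.57
eef_pos: [330.3, 373.4, 256.6]
tool_rot: [-3.141, -0.001, 0.492]
force: [0.1, 0.6, 0.6]
width: 0.0
```

```bash
cat > t.py <<'E'
import sys
from h import *
from cell import ctrl
s=ctrl.read_state();p=np.array(s['eef_pos']);y=s['tool_rot'][2]
tx,ty,tz=map(float,sys.argv[1:4]);d=np.array([tx,ty])-p[:2]
print('t',s['clock'],'p',p.round(1),'rot',np.round(s['tool_rot'],3),'q',np.round(s['qpos'],2),'F',np.round(s['force'],1),'w',s['width'])
print('tool',(d@[np.cos(y),np.sin(y)]).round(1),(d@[np.sin(y),-np.cos(y)]).round(1),(p[2]-tz).round(1),'yaw',y-np.radians(-13.6))
E
python3 t.py 628.5 -113 256
```

```text
t 1.5667 p [330.3 373.4 256.6] rot [-3.141e+00 -1.000e-03  4.920e-01] q [-1.1   0.42  0.27  1.94 -0.16  0.8  -0.25] F [0.1 0.6 0.6] w 0.016236825179525526
tool 32.9 569.6 0.6 yaw 0.7296350031785347
```

>>> {"method": "step_arm", "body": {"linear": [[2,36,0],[4,72,0],[6,108,0],[8,144,0],[10,180,0],[12,215,0],[14,250,0],[16,285,0]], "yaw": [0.1,0.2,0.3,0.4,0.5,0.6,0.68,0.73], "gripper": [-1,-1,-1,-1,-1,-1,-1,-1]}}

```text
clock: 2.23
eef_pos: [480.3, 130.6, 256.6]
tool_rot: [-3.141, -0.0, -0.236]
force: [0.3, 0.3, 0.5]
width: 0.0
```

```bash
python3 t.py 628.5 -113 256
```

```text
t 2.2333 p [480.3 130.6 256.6] rot [-3.141 -0.    -0.236] q [-0.67  0.45  0.49  1.94 -0.29  0.82 -0.25] F [0.3 0.3 0.5] w 0.017707731550020214
tool 201.1 202.1 0.6 yaw 0.0009114388033047982
```

>>> {"method": "step_arm", "body": {"linear": [[28,28,0],[56,56,0],[84,84,0],[112,112,0],[140,140,0],[170,170,20],[201,201,60],[201,201,95]], "yaw": [0,0,0,0,0,0,0,0], "gripper": [-1,-1,-1,-1,-1,-1,-1,-1]}}

```text
clock: 2.9
eef_pos: [630.9, -113.5, 174.0]
tool_rot: [3.139, -0.011, -0.237]
force: [-0.3, -0.7, -0.0]
width: 0.0
```

```bash
python3 t.py 629 -112 97; python3 - <<'E'
from cell import cams
import cv2,numpy as np
a=[]
for n,r in (('top',(90,250,230,400)),('side',(80,240,180,350))):
    im=cams.get_image(n); np.savez(f'{n}1.npz',**im); a.append(cv2.resize(im['frame'][r[0]:r[1],r[2]:r[3],::-1],(390,370),interpolation=cv2.INTER_CUBIC))
cv2.imwrite('pics/b1.png',np.hstack(a))
E
```

```text
t 2.9 p [ 630.9 -113.5  174. ] rot [ 3.139 -0.011 -0.237] q [-0.11  0.74  0.42  1.64 -0.37  0.83  0.22] F [-0.3 -0.7 -0. ] w 0.011473063057633851
tool -2.2 -1.0 77.0 yaw -0.00011615915871010518
```

View pics/b1.png

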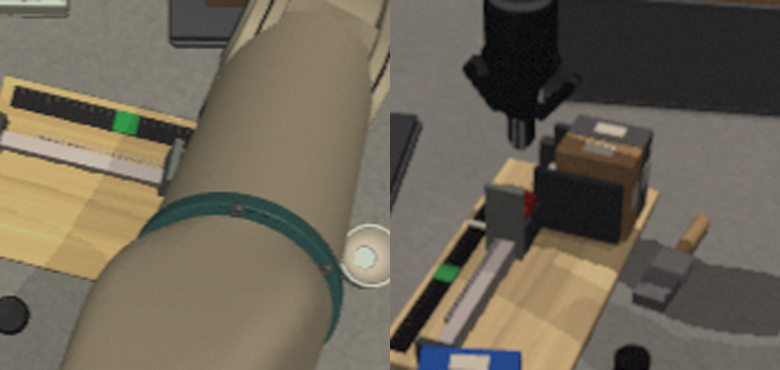

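```bash
python3 - <<'E'
from h import *
for n in ['top','side']:
    im=load(n+'0.npz');C=cloud(im);d=C[...,:2]-[629,-112];X=d@EX;Y=d@EY;Z=C[...,2]
    m=(abs(X)<30)&(Y>0)&(Y<60)&(Z>80); print(n,m.sum(),'rest Y',np.percentile(Y[m],[5,50,95]).round(1),'X',np.percentile(X[m],[5,50,95]).round(1),'Z',Z[m].max())
    m=(X<-25)&(X>-100)&(Y<0)&(Y>-60)&(Z>80); 
    print('plate/box',[ (y,np.median(Z[m&(abs(Y-y)<1.5)]).round(0)) for y in range(-50,-10,3) if (m&(abs(Y-y)<1.5)).sum()>3])
E
```

```text
top 99 rest Y [26.3 31.2 35.4] X [-20.5  -0.6  20.8] Z 109.09296153106322
plate/box [(-50, np.float64(116.0)), (-47, np.float64(116.0)), (-44, np.float64(116.0)), (-41, np.float64(98.0)), (-38, np.float64(94.0)), (-35, np.float64(93.0)), (-32, np.float64(94.0)), (-29, np.float64(88.0))]
side 164 rest Y [35.3 39.8 43.7] X [-19.2   0.4  20.1] Z 105.67667912785805
plate/box [(-50, np.float64(114.0)), (-47, np.float64(115.0)), (-44, np.float64(115.0)), (-41, np.float64(106.0)), (-38, np.float64(101.0)), (-35, np.float64(103.0)), (-32, np.float64(92.0)), (-29, np.float64(91.0)), (-26, np.float64(87.0)), (-23, np.float64(87.0)), (-20, np.float64(89.0))]
```

>>> {"method": "step_arm", "body": {"linear": [[-2,-3,10],[-2,-3,20],[-2,-3,30],[-2,-3,40],[-2,-3,50],[-2,-3,55],[-2,-3,55],[-2,-3,55]], "yaw": [0,0,0,0,0,0,0,0], "gripper": [-1,-1,-1,-1,-1,-1,-1,-1]}}

```text
clock: 3.67
eef_pos: [625.5, -103.5, 116.7]
tool_rot: [3.142, 0.0, -0.233]
force: [0.2, -0.6, -0.5]
width: -0.1
```

```bash
python3 t.py 629.5 -110 89
```

```text
t 3.6667 p [ 625.5 -103.5  116.7] rot [ 3.142  0.    -0.233] q [-0.1   0.81  0.38  1.69 -0.41  0.73  0.25] F [ 0.2 -0.6 -0.5] w -0.08888135039764834
tool 5.3 5.4 27.7 yaw 0.0043879165072647774
```

>>> {"method": "step_arm", "body": {"linear": [[3,3,0],[5,5,0],[5,5,5],[5,5,10],[5,5,14],[5,5,17],[5,5,19],[5,5,19]], "yaw": [0,0,0,0,0,0,0,0], "gripper": [-1,-1,-1,-1,-1,-1,-1,-1]}}

```text
clock: 4.33
eef_pos: [628.8, -109.4, 97.0]
tool_rot: [3.142, 0.001, -0.233]
force: [0.5, -0.2, -0.6]
width: -0.0
```

```bash
python3 t.py 629.5 -110 89
```

```text
t 4.3333 p [ 628.8 -109.4   97. ] rot [ 3.142e+00  1.000e-03 -2.330e-01] q [-0.08  0.84  0.36  1.68 -0.42  0.7   0.26] F [ 0.5 -0.2 -0.6] w -0.03615799849880742
tool 0.8 0.4 8.0 yaw 0.004407567468546092
```

>>> {"method": "step_arm", "body": {"linear": [[0,0,2],[0,0,4],[0,0,6],[0,0,8],[0,0,9],[0,0,9]], "yaw": [0,0,0,0,0,0], "gripper": [-1,-1,-1,-1,-1,-1]}}

```text
clock: 4.83
eef_pos: [629.4, -109.6, 89.2]
tool_rot: [-3.141, -0.0, -0.233]
force: [-0.9, 0.9, 5.3]
width: 0.1
```

>>> {"method": "step_arm", "body": {"linear": [[0,0,1],[0,0,2],[0,0,2],[0,0,2]], "yaw": [0,0,0,0], "gripper": [-1,-1,-1,-1]}}

```text
clock: 5.17
eef_pos: [629.6, -109.7, 89.0]
tool_rot: [-3.141, -0.001, -0.233]
force: [-3.6, 1.0, 15.7]
width: 0.1
```

>>> {"method": "step_arm", "body": {"linear": [[0,-5,0],[0,-12,0],[0,-20,0],[0,-28,0],[0,-36,0],[0,-44,0],[0,-50,0],[0,-50,0]], "yaw": [0,0,0,0,0,0,0,0], "gripper": [-1,-1,-1,-1,-1,-1,-1,-1]}}

```text
clock: 5.83
eef_pos: [641.4, -60.3, 89.0]
tool_rot: [-3.141, -0.001, -0.232]
force: [-4.4, 1.5, 15.8]
width: 0.1
```

```bash
cat > look.py <<'E'
import sys
from h import *
from cell import cams
k=sys.argv[1];a=[]
for n,r in (('top',(90,250,180,350)),('side',(110,270,160,330))):
    im=cams.get_image(n); np.savez(f'{n}{k}.npz',**im); a.append(cv2.resize(im['frame'][r[0]:r[1],r[2]:r[3],::-1],(390,370),interpolation=cv2.INTER_CUBIC))
    try:
        g,Y,X,f=rel(im); m=Y<60; print(n,g.round(1),np.sort(Y[m]).round(),np.average(Y[m],weights=f[m]).round(1))
    except Exception as e: print(n,e)
cv2.imwrite(f'pics/b{k}.png',np.hstack(a))
E
python3 look.py 2;python3 t.py 629.5 -110 89
```

```text
top [562.8 -77.4  14. ] [-154. -154. -154. -153. -153. -152. -152. -151. -151. -151. -151. -150.
 -150. -150. -149. -149. -148. -148. -148. -148. -147. -147. -146. -146.
 -146. -145. -145. -144. -144. -143. -143. -143. -142. -142. -141. -141.
 -141. -140. -140. -140. -139. -139. -139. -138. -138. -138. -138. -137.
 -136. -136. -136. -135. -135. -135. -134. -133. -133. -133. -133. -132.
 -132. -107. -106. -106. -105. -105. -105. -105. -104. -104. -103. -103.
 -102. -102. -102. -101. -101. -100. -100. -100.  -99.  -99.  -99.  -98.
  -98.  -98.  -97.  -97.  -97.  -96.  -96.  -95.  -95.  -95.  -94.  -94.
  -93.  -93.  -93.  -92.  -92.  -91.  -91.  -90.  -90.  -90.  -90.  -89.
  -89.  -88.  -88.  -88.  -87.  -87.  -87.  -87.  -86.  -86.  -85.  -85.] -119.5
side Weights sum to zero, can't be normalized
t 5.9333 p [641.3 -60.3  89. ] rot [-3.14e+00 -1.00e-03 -2.32e-01] q [-0.16  0.86  0.36  1.67 -0.44  0.7   0.19] F [-3.9  2.  15. ] w 0.04143534042899749
tool -0.1 51.1 -0.0 yaw 0.004893523117856291
```

View pics/b2.png

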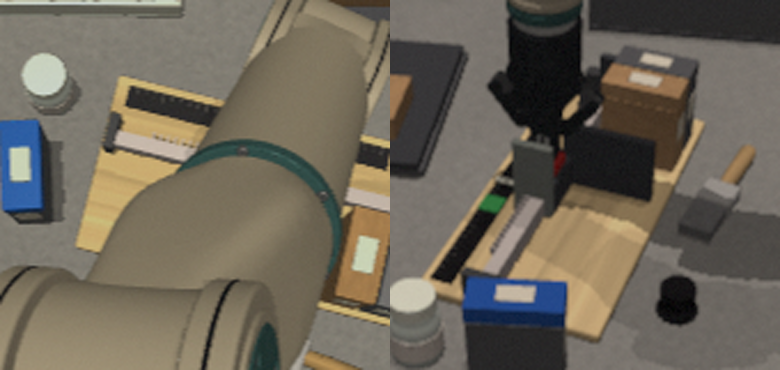

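```bash
cat > prof.py <<'E'
import sys
from h import *
im=load(sys.argv[1]); g=np.array([697.7,-34.8])
ys=np.arange(-70,30,3.)
for xo in (-14,-10,-6,-2,2,6,10):
  for z in (24,):
    out=[]
    K=im['intrinsics'];T=im['cam_to_world']
    P=np.c_[g+xo*EX+ys[:,None]*EY,np.full(len(ys),z)]
    c=(P-T[:3,3])@T[:3,:3]; uv=c[:,:2]/c[:,2:]*K[[0,1],[0,1]]+K[[0,1],[2,2]]
    v=cv2.remap(im['frame'].min(-1),uv[None,:,0].astype(np.float32),uv[None,:,1].astype(np.float32),1)[0]
    print(xo,v)
print(ys.astype(int))
E
python3 prof.py side2.npz; python3 - <<'E'
from h import *
a=load('side2.npz')['frame'][165:215,190:240,::-1]; cv2.imwrite('pics/z2.png',cv2.resize(a,(600,600),interpolation=cv2.INTER_NEAREST))
E
```

```text
-14 [51 51 50 52 53 52 50 50 51 52 51 52 57 60 65 48 27 15 19 17 17 19 25 39
 44 46 46 46 45 46 43 37 25 20]
-10 [ 51  53  52  51  52  50  51  51  50  50  50  58  86 101  97  53  25  14
  15  18  19  17  28  39  47  48  48  46  48  48  45  36  24  18]
-6 [52 50 51 51 51 51 51 48 43 37 34 58 84 95 78 48 15 13 15 18 18 20 29 41
 47 48 49 49 50 49 43 34 25 18]
-2 [52 52 52 51 49 42 34 25 16 15 36 62 86 93 86 55 25 16 22 20 19 25 34 42
 47 48 48 49 49 47 45 40 26 22]
2 [ 53  53  43  39  29  18  18  16  21  11  31  66  94 106  97  56  33  27
  27  25  29  31  33  40  45  48  48  49  48  48  48  36  25  25]
6 [ 79  85  79  77  75  71  69  65  55  48  56  79 104 114  88  63  57  66
  69  66  66  67  68  72  72  73  75  76  75  76  71  69  69  69]
10 [116 120 117 120 116 116 115 105  94  84  85  92 106 101  95 100 104 105
 109 104 105 104 107 106 109 110 113 113 113 109 110 113 116 111]
[-70 -67 -64 -61 -58 -55 -52 -49 -46 -43 -40 -37 -34 -31 -28 -25 -22 -19
 -16 -13 -10  -7  -4  -1   2   5   8  11  14  17  20  23  26  29]
```

View pics/z2.png

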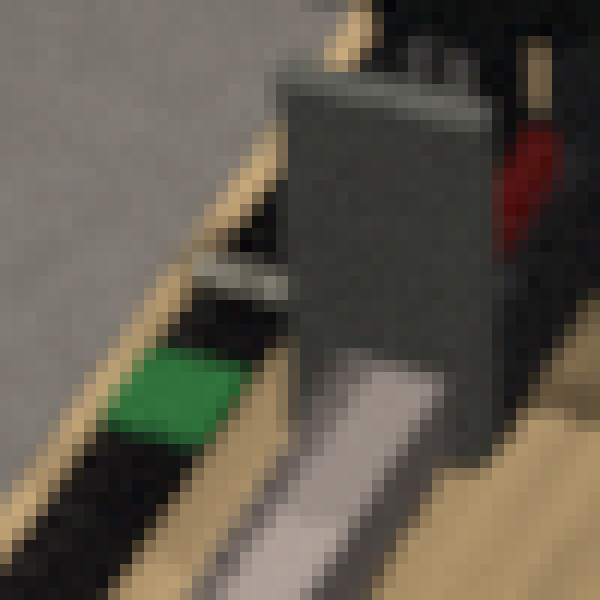

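>>> {"method": "step_arm", "body": {"linear": [[0,-5,0],[0,-11,0],[0,-17,0],[0,-23,0],[0,-28,0],[0,-32,0],[0,-32,0],[0,-32,0]], "yaw": [0,0,0,0,0,0,0,0], "gripper": [-1,-1,-1,-1,-1,-1,-1,-1]}}

```text
clock: 6.6
eef_pos: [648.6, -29.8, 89.0]
tool_rot: [-3.141, -0.001, -0.233]
force: [-3.7, 0.7, 15.3]
width: -0.1
```

```bash
python3 look.py 3 >/dev/null;python3 t.py 629.5 -110 89;python3 prof.py side3.npz; python3 - <<'E'
from h import *
a=load('side3.npz')['frame'][165:215,190:240,::-1]; cv2.imwrite('pics/z3.png',cv2.resize(a,(600,600),interpolation=cv2.INTER_NEAREST))
E
```

```text
t 6.7 p [648.6 -29.9  89. ] rot [-3.141e+00 -1.000e-03 -2.330e-01] q [-0.21  0.86  0.37  1.65 -0.44  0.71  0.15] F [-4.   0.5 15.5] w 0.40243747007288816
tool -0.1 82.4 -0.0 yaw 0.0043017219959714526
-14 [94 87 71 56 52 52 53 52 52 52 51 52 53 53 53 52 50 50 51 51 51 51 51 56
 62 55 46 43 49 48 43 35 23 20]
-10 [91 85 71 56 51 50 51 51 51 52 52 52 53 52 52 52 50 50 51 50 50 55 72 96
 99 73 49 40 47 49 46 38 25 16]
-6 [87 86 72 60 51 53 53 52 53 53 52 52 52 53 52 53 53 53 49 42 36 49 78 96
 86 67 40 40 45 50 45 36 27 17]
-2 [90 83 71 59 53 51 50 51 50 53 51 51 53 53 52 49 43 35 25 13 24 54 80 91
 91 69 47 40 48 49 44 35 23 19]
2 [ 89  82  72  56  51  52  52  52  53  52  52  52  53  48  42  31  22  21
  25  21  25  68 109 131 111  76  52  47  49  49  49  38  28  27]
6 [ 91  86  71  58  51  52  51  52  52  60  75  82  86  84  81  79  80  80
  69  50  54  87 125 134 107  76  71  73  70  73  70  68  67  69]
10 [ 92  85  72  58  53  53  58  65  78  98 112 117 122 119 120 118 120 113
 103  90  97 103 118 113  96  97 106 107 107 104 107 109 109 107]
[-70 -67 -64 -61 -58 -55 -52 -49 -46 -43 -40 -37 -34 -31 -28 -25 -22 -19
 -16 -13 -10  -7  -4  -1   2   5   8  11  14  17  20  23  26  29]
```

View pics/z3.png

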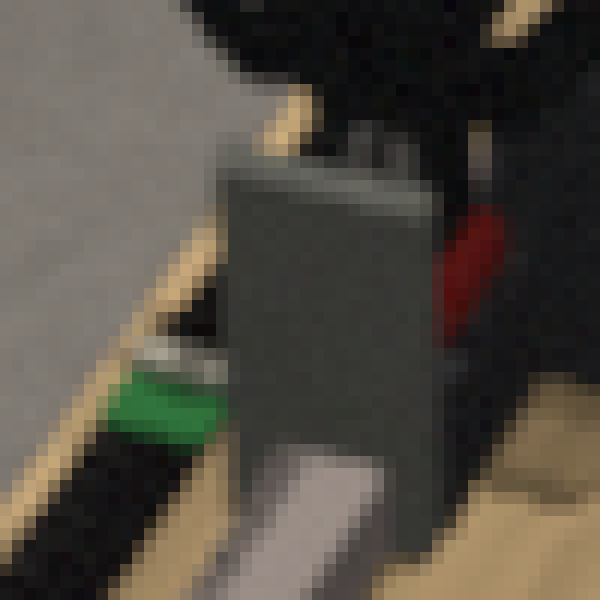

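>>> {"method": "step_arm", "body": {"linear": [[0,0,-2],[0,0,-4],[0,0,-7],[0,0,-10],[0,0,-14],[0,0,-20],[0,0,-28],[0,0,-36]], "yaw": [0,0,0,0,0,0,0,0], "gripper": [-1,-1,-1,-1,-1,-1,-1,-1]}}

```text
clock: 7.37
eef_pos: [648.1, -29.9, 123.3]
tool_rot: [3.141, 0.0, -0.233]
force: [0.0, 0.7, -0.3]
width: 0.2
```

>>> {"method": "step_arm", "body": {"linear": [[0,0,-25],[0,0,-55],[0,0,-85],[0,0,-115],[-30,0,-130],[-60,0,-130],[-90,0,-130],[-120,0,-130]], "yaw": [0,0,0,0,0,0,0,0], "gripper": [-1,-1,-1,-1,-1,-1,-1,-1]}}

```text
clock: 8.03
eef_pos: [530.2, -2.0, 253.8]
tool_rot: [-3.141, -0.001, -0.233]
force: [-0.2, 0.4, 0.5]
width: 0.3
```

>>> {"method": "step_arm", "body": {"linear": [[-10,-30,0],[-20,-60,0],[-30,-90,0],[-40,-120,0],[-50,-150,0],[-60,-180,0],[-70,-210,0],[-70,-210,0]], "yaw": [0,0,0,0,0,0,0,0], "gripper": [-1,-1,-1,-1,-1,-1,-1,-1]}}

```text
clock: 8.7
eef_pos: [510.3, 226.9, 252.9]
tool_rot: [-3.137, 0.002, -0.223]
force: [-0.2, 0.4, -0.1]
width: 0.2
```

```bash
python3 look.py 4;python3 t.py 629.5 -110 89;python3 prof.py side4.npz
```

```text
top [697.9 -36.5  14. ] [-10. -10.  -9.  -9.  -8.  -8.  -7.  -7.  -7.  -7.  -6.  -6.  -5.  -5.
  -5.  -4.  -4.  -4.  -4.  -3.  -2.  -2.] -6.0
side [698.5 -30.   14. ] [-11. -10. -10.  -9.  -9.  -8.  -7.  -6.  -6.  -5.  -5.  -4.  -4.] -7.0
t 8.8 p [511.5 219.8 253.1] rot [-3.141 -0.    -0.23 ] q [-0.78  0.54  0.5   1.8  -0.32  0.89 -0.37] F [ 0.9 -0.6 -0.7] w -0.186760614941465
tool 190.0 294.3 164.1 yaw 0.007797215397103652
-14 [105  93  76  58  55  54  54  52  51  52  51  51  52  53  52  50  51  52
  52  53  52  51  57  63  67  55  50  50  52  54  51  43  25  21]
-10 [101  95  78  58  52  51  52  51  51  52  52  52  52  53  53  50  50  51
  51  50  52  66 105 132 114  80  58  53  56  57  55  45  29  22]
-6 [ 98  96  79  62  53  52  52  52  54  53  53  52  52  52  52  52  53  51
  48  46  48  91 146 155 116  77  49  51  55  56  51  40  26  22]
-2 [102  94  77  57  52  52  50  52  53  53  54  53  53  52  53  51  44  37
  32  24  49 103 153 155 123  74  52  47  55  56  53  44  26  20]
2 [102  94  79  60  52  49  51  52  53  53  53  54  53  49  46  40  34  32
  34  30  41 108 151 161 122  80  55  51  54  56  55  44  33  31]
6 [104  96  77  61  51  52  52  53  53  60  74  82  87  85  83  82  81  81
  78  76  88 127 159 156 121  87  80  81  81  83  80  78  77  79]
10 [103  94  76  57  53  53  58  66  79  98 112 116 122 118 119 118 121 119
 121 116 125 134 145 136 121 113 114 114 116 115 118 117 120 118]
[-70 -67 -64 -61 -58 -55 -52 -49 -46 -43 -40 -37 -34 -31 -28 -25 -22 -19
 -16 -13 -10  -7  -4  -1   2   5   8  11  14  17  20  23  26  29]
```

View pics/b4.png

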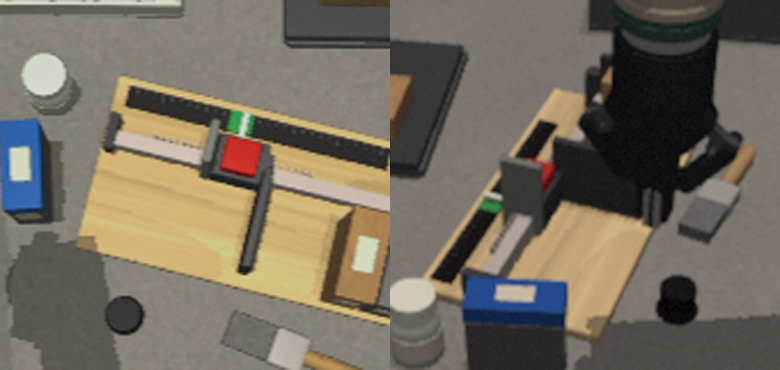

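>>> {"method": "step_arm", "body": {"linear": [[0,0,0],[0,0,0],[0,0,0],[0,0,0]], "yaw": [0,0,0,0], "gripper": [-1,-1,-1,-1]}}

```text
clock: 9.13
eef_pos: [512.1, 217.1, 253.0]
tool_rot: [3.142, -0.0, -0.235]
force: [0.1, 0.1, 0.2]
width: 0.0
```

```bash
python3 look.py 5; python3 - <<'E'
from h import *
from cell import ctrl,cams
for k in '05':
    im=load(f'top{k}.npz');m=masks(im)['red'];m[:90]=0;m[270:]=0;C=cloud(im);print('red z',np.median(C[m][:,2]))
    for nm in ['box_a_centre','box_b_centre']: 
        if k=='5':
            r=cams.regions_of('top',nm)[0]; print(nm,r['conf'],np.median(C[r['pixels']],0).round())
print(np.round(ctrl.read_state()['qd'],3)); print(ctrl.finish_job())
E
```

```text
top [697.9 -36.5  14. ] [-10. -10.  -9.  -9.  -8.  -8.  -7.  -7.  -7.  -7.  -6.  -6.  -5.  -5.
  -5.  -4.  -4.  -4.  -4.  -3.  -2.  -2.] -6.0
side [698.  -30.1  14. ] [-10.  -9.  -9.  -9.  -8.  -8.  -7.  -6.  -6.  -5.  -5.  -4.  -4.] -6.9
red z 66.93153153494279
red z 68.93824553512138
box_a_centre 0.55 [ 527. -194.  117.]
box_b_centre 0.57 [ 536. -148.  116.]
[-0.004  0.001 -0.003 -0.    -0.     0.001 -0.002]
the job is handed in; nothing more can be done
None
```

I pressed the release fully down with the closed fingertips, with about 15 N at the stop. Keeping it down, I slid the jaw back about 82 mm, lifted straight off and drew clear. The job was handed in at about 9.3 s; the hand-in gives no verdict.

- **Pointer:** the last checks put it about 2 mm (side camera) to 4 mm (top camera) short of the band's middle, inside the 13 mm limit. The script printed about -6 mm (top) and -7 mm (side). Those values were skewed because the pointer hides part of the band, so I corrected them with the band centre measured at the start.
- **Camera disagreement:** the two cameras differed by about 5 mm in absolute position along the clamp, more than the stated 2 mm calibration. I therefore judged the pointer only relative to the band within each camera.
- **Release:** it came back up, with the top of the pad reading about 69 mm high, roughly 3 mm low and within the allowed 5.8 mm.
- **Boxes:** box A measured where it started. Box B read 2 to 4 mm from its first position, far below the 25 mm limit and possibly just measurement noise. I checked the other things only by eye in the final picture, where they looked unmoved; the dish was outside that view.
- **Robot:** at hand-in it was at rest, with a contact force near zero.

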